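Close the hold-downs of a solder pallet

TASK

A circuit board lies ready in its solder pallet, but two of the four red hold-down arms are still swung away. With a fingertip, gently push each open arm round on its pivot until it points squarely in over the board, as the other two already do, and leave all four like that. Push only: do not pinch an arm, press on or lift the board, or disturb the other things on the bench.

Things in the scene. Friction and masses are not known exactly. Their poses are not given: they have to be found in the camera images.
- pallet: Dark grey solder pallet, 240 (x) by 280 (y) by 12 mm thick, fixed. Origin: centre of its underside, on a 2 mm bench mat; at yaw 0 its -x side is near the robot. Bars 12 mm wide, 10 mm high run along its ends at y = +-132 mm. On both its near and far sides sit two red arms: one starts closed (within 6 degrees), one 80 to 180 degrees from closed, either way.
- board: Loose green circuit board, 100 mm (x) by 160 mm (y), 2.4 mm thick, 150 g, lying in the pallet's pocket with its top 0.6 mm below the pallet's top. Origin: centre of its underside. Tall parts (up to 19 mm) stand only within 16 mm of its lengthwise (y) middle line. A closed arm reaches 18 mm in over its long edge.
- near_1: Red hold-down arm, one of two on the pallet's near side, 72 mm from the pallet's middle line and 45 mm to one side (the two swap places between starts). Origin: on its upright pivot axis, at the pallet's top face; its own x axis points along the arm. Hub 20 mm across; a steel screw head (13 mm across) on it reaches 16.5 mm above the pallet. It turns either way, a full turn, and cannot be lifted.
- near_1_tip (a point): Point on that arm's top face, 36 mm out from the pivot, 11.5 mm above the pallet's top. The arm is 14 mm wide, 10 mm thick, ends 40 mm from the pivot and clears the pallet's top by 1.5 mm. Friction of 0.06 N m (about 2 N at 28 mm) keeps it where it is left. Closed, it points along the pallet's +x, over the board.
- near_2: Red hold-down arm, one of two on the pallet's near side, 72 mm from the pallet's middle line and 45 mm to one side (the two swap places between starts). Origin: on its upright pivot axis, at the pallet's top face; its own x axis points along the arm. Hub 20 mm across; a steel screw head (13 mm across) on it reaches 16.5 mm above the pallet. It turns either way, a full turn, and cannot be lifted.
- near_2_tip (a point): Point on that arm's top face, 36 mm out from the pivot, 11.5 mm above the pallet's top. The arm is 14 mm wide, 10 mm thick, ends 40 mm from the pivot and clears the pallet's top by 1.5 mm. Friction of 0.06 N m (about 2 N at 28 mm) keeps it where it is left. Closed, it points along the pallet's +x, over the board.
- far_1: Red hold-down arm, one of two on the pallet's far side, 72 mm from the pallet's middle line and 45 mm to one side (the two swap places between starts). Origin: on its upright pivot axis, at the pallet's top face; its own x axis points along the arm. Hub 20 mm across; a steel screw head (13 mm across) on it reaches 16.5 mm above the pallet. It turns either way, a full turn, and cannot be lifted.
- far_1_tip (a point): Point on that arm's top face, 36 mm out from the pivot, 11.5 mm above the pallet's top. The arm is 14 mm wide, 10 mm thick, ends 40 mm from the pivot and clears the pallet's top by 1.5 mm. Friction of 0.06 N m (about 2 N at 28 mm) keeps it where it is left. Closed, it points along the pallet's -x, over the board.
- far_2: Red hold-down arm, one of two on the pallet's far side, 72 mm from the pallet's middle line and 45 mm to one side (the two swap places between starts). Origin: on its upright pivot axis, at the pallet's top face; its own x axis points along the arm. Hub 20 mm across; a steel screw head (13 mm across) on it reaches 16.5 mm above the pallet. It turns either way, a full turn, and cannot be lifted.
- far_2_tip (a point): Point on that arm's top face, 36 mm out from the pivot, 11.5 mm above the pallet's top. The arm is 14 mm wide, 10 mm thick, ends 40 mm from the pivot and clears the pallet's top by 1.5 mm. Friction of 0.06 N m (about 2 N at 28 mm) keeps it where it is left. Closed, it points along the pallet's -x, over the board.
- brush: Loose blue hand brush standing on its black bristles, 36 x 92 mm and 62 mm high, about 200 to 240 mm from the pallet's centre on its +y side. Origin: centre of its underside.
- bottle: Loose white plastic bottle with a blue cap, 50 mm across and 110 mm high, standing 205 to 240 mm from the pallet's centre on its -y side. Origin: centre of its underside.
- parts_tray: Loose black tray of small components, 120 x 160 mm, 30 mm high, beyond the bottle. Origin: centre of its underside.
- panel_stack: Loose stack of bare green panels, 130 x 190 mm, 29 mm high, beyond the brush. Origin: centre of its underside.
Mind the look-alikes: they are no part of the job. Leave any pink or white look-alike of the board alone.

How it is judged:
By the outcome, as a careful person would: the job done as asked, in the order asked, and still so for the second after the job is handed in, with the robot touching nothing.
It also fails if it takes over 61 s, if anything falls off the work surface, if the arm or the gripper's body presses on something with over 40 N, if the wrist force passes 120 N, or if a joint passes its speed limit or range.

ROBOT

A 6-joint arm with a two-finger parallel gripper is mounted at the origin on the work surface. World frame = base frame: x ahead of the robot, y to its left, z up, the work surface at z = 0. Lengths are in m, angles in rad, forces in N, time in s.
With the tool pointing down it reaches from about 0.275 to 0.85 m from the base axis. Payload 5.2 kg.
Tool frame: the origin (TCP) lies at the centre of the arm's flange, where the gripper is bolted on; the fingertips stand 173 mm ahead of it and the grasp point (between the pads) lies 155 mm ahead of it (bot.nose_length is the distance from the TCP to the fingertips, in m); z points along the fingers, y is the line along which they close (so a half turn about z gives the same grasp; the last joint's range is limited). The gripper opens to 85 mm and grips with 20 to 120 N. Pads are 22 mm wide; open, the fingers measure 114 mm over their backs; the gripper's body (76 mm by 85 mm) begins 54 mm behind the grasp point. The pads swing forward as they close: fully open they stand 13 mm farther back than shut.
Start: joints at [-1.382, 0.259, 1.535, -0, 1.348, -0.203], TCP at [0.21, -0.508, 0.405] pointing down, gripper open.
Joint ranges: [-3.14, 3.14], [-0.91, 2.08], [0.19, 2.58], [-1.22, 4.36], [0.22, 2.71], [-3.12, 3.12]. Speed limits (rad/s): [2.57, 2.57, 3.14, 3.14, 3.14, 3.14].

INTERFACE

Orientations are given as [roll, pitch, yaw] about the fixed x, y, z axes, in that order (R = Rz(yaw) Ry(pitch) Rx(roll)).
In Python, from rig import bot, imaging gives the robot as it stands. The module is installed in compiled form; this text tells all that it offers.
- The arm moves only by the tool step_arm, never from a script. Its arguments are lists of equal length, an entry for each row: "jaw": the opening, from -1 (shut) to 1 (fully open); "offset": the shift along the tool's x, y, z in m, a list of three; "roll": the turn about the tool's z in rad. In form: {"jaw": [jaw, ...], "offset": [[dx, dy, dz], ...], "roll": [roll, ...]}. A call has 1 to 20 rows; each row is the pose to reach, as a shift and turn from the pose commanded when the call began, along the tool's axes at that moment; what a row does not reach only later rows make up. A row lasts 1/10 s, in which the tool goes at most 50 mm and 8.59 degrees, less where a joint would pass 70% of its speed; a pose out of reach is approached as far as the arm can. A call with a gripper value outside its range is refused whole. The fingers move at their own pace and stop on an object; "newtons" is the grip in N (left out, the last holds). Time passes only in rows, so rows that repeat a pose let the fingers close. It gives the time, the measured TCP pose, the force, the opening and the grip force at its end, in the units of the state.
- bot.get_obs(): the state, without advancing time (a new reading comes with each control period).
- imaging.capture(name): name is "side" or "top"; returns the picture (480x640x3 uint8, red, green, blue); there is no depth.
- imaging.calibration(name): a dict with "fx", "fy", "cx", "cy" (pixels), "pose" (4x4, takes a point from camera to world coordinates). Camera axes: x right, y up, looking along -z (the intrinsics and any distortion apply to the point x, -y, -z); pixel columns grow to the right and rows downward; lengths in m; the calibration is good to about 2 mm. A picture is of the moment at which its call begins. calibration takes no time and is no camera call.
- bot.close_job(): hands the job in; it is judged then, once.
The state is a dict: "time_s": time; "joint_positions": joint angles; "qvel": joint speeds; "joint_torque": joint torques, N m; "ee_pos": TCP position; "orientation": TCP orientation; "wrist_force": force on the tool from outside, world axes, zero at the start; "wrist_torque": the same for the moment, N m; "gripper_width": finger opening in m; "gripper_force": force on a finger pad.
Only numpy, scipy, OpenCV 4.12 (cv2) and the standard library are available. Lean on these libraries where they do the work, as an engineer would, in place of code of your own. Each camera call takes 0.05 s, during which the arm holds its last target. There are 200 camera calls.

## Working session

There is one attempt and no reset: what is moved stays moved. The work goes in short steps, Python scripts to look and compute and a tool call to move; the robot and the scene stay as the last step left them, time stands still between calls to the robot, and variables do not carry over. Pictures are saved under pics/ and viewed, at most 10 in all, crops included, and the job is handed in when it is done.

Besides the shell and the picture viewer there is one more tool, called after "Call:" by a JSON object that holds its "name" and its "arguments". step_arm: Moves the arm, as the interface text tells. Its arguments: {"type":"object","properties":{"jaw":{"type":"array"},"offset":{"type":"array"},"roll":{"type":"array"},"newtons":{"type":"number"}},"required":["jaw","offset","roll"]}

```bash
mkdir -p pics
python3 - <<'E'
from rig import bot, imaging
import cv2, numpy as np
for n in("top","side"):
    im=imaging.capture(n); cv2.imwrite(f"pics/{n}0.png",im[:,:,::-1])
    c=imaging.calibration(n); print(n,{k:(np.round(v,4).tolist()) for k,v in c.items()})
o=bot.get_obs(); print(o["time_s"],o["ee_pos"],o["orientation"],o["wrist_force"],bot.nose_length)
E
```

```text
top {'fx': 535.6123, 'fy': 535.6123, 'cx': 324.7281, 'cy': 247.5563, 'pose': [[0.0122, 0.9906, -0.1361, 0.255], [-0.9999, 0.0106, -0.0129, 0.0439], [-0.0114, 0.1362, 0.9906, 1.4897], [0.0, 0.0, 0.0, 1.0]]}
side {'fx': 435.5291, 'fy': 435.5291, 'cx': 328.2395, 'cy': 239.0397, 'pose': [[0.9878, 0.0671, -0.1408, 0.3167], [-0.1557, 0.476, -0.8656, -0.8186], [0.0089, 0.8769, 0.4806, 0.5428], [0.0, 0.0, 0.0, 1.0]]}
0.1 [ 0.20999784 -0.50812396  0.40396629] [-3.13999171e+00 -3.24007021e-04  3.91779885e-01] [ 0.402709    0.46025826 -1.10859825] 0.1734
```

View pics/top0.png

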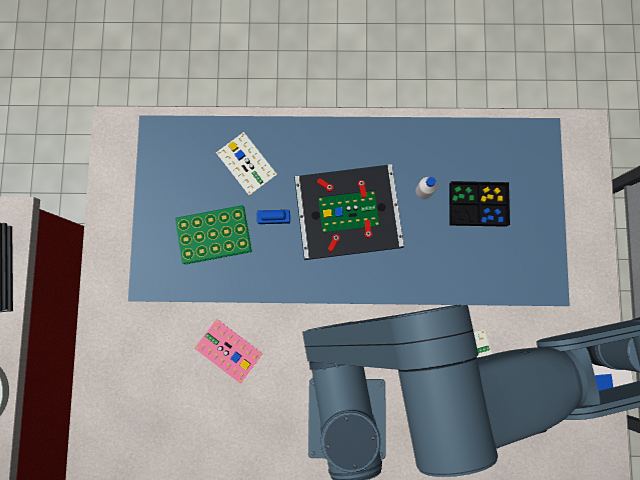

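View pics/side0.png

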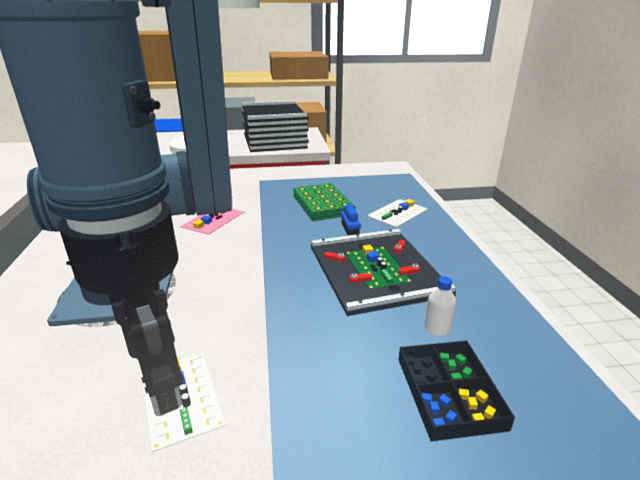

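```bash
cat > h.py <<'E'
import numpy as np, cv2
from rig import bot, imaging
def proj(n,P):
    c=imaging.calibration(n); T=np.linalg.inv(np.array(c["pose"])); P=np.atleast_2d(P)
    q=P@T[:3,:3].T+T[:3,3]
    return np.c_[c["cx"]+c["fx"]*q[:,0]/-q[:,2], c["cy"]-c["fy"]*q[:,1]/-q[:,2]]
def unproj(n,uv,z):
    c=imaging.calibration(n); T=np.array(c["pose"]); uv=np.atleast_2d(uv)
    d=np.c_[(uv[:,0]-c["cx"])/c["fx"],-(uv[:,1]-c["cy"])/c["fy"],-np.ones(len(uv))]@T[:3,:3].T
    return T[:3,3]+d*((z-T[2,3])/d[:,2])[:,None]
def red(im):
    h=cv2.cvtColor(im,cv2.COLOR_RGB2HSV); return (((h[...,0]<8)|(h[...,0]>172))&(h[...,1]>150)&(h[...,2]>80)).astype(np.uint8)
def blobs(n,im,box):
    m=red(im); k=np.zeros_like(m); u0,v0,u1,v1=box; k[v0:v1,u0:u1]=m[v0:v1,u0:u1]
    N,l,s,c=cv2.connectedComponentsWithStats(k)
    return [(s[i,4],c[i],np.argwhere(l==i)[:,::-1]) for i in range(1,N) if s[i,4]>15]
E
python3 - <<'E'
from h import *
t=cv2.imread("pics/top0.png"); s=cv2.imread("pics/side0.png")
cv2.imwrite("pics/tc.png",cv2.resize(t[155:270,285:415],None,fx=5,fy=5,interpolation=cv2.INTER_CUBIC))
cv2.imwrite("pics/sc.png",cv2.resize(s[225:315,300:460],None,fx=5,fy=5,interpolation=cv2.INTER_CUBIC))
for n,im,b in(("top",t,(285,155,415,270)),("side",s,(300,225,460,315))):
    for a,c,p in blobs(n,im[:,:,::-1].copy(),b):
        w=unproj(n,p,0.0255)[:,:2]; m=w.mean(0); e=np.linalg.eigh(np.cov((w-m).T))[1][:,1]
        q=(w-m)@e; print(n,a,c.round(1),m.round(4),"ang",np.degrees(np.arctan2(e[1],e[0])).round(1),"ends",(m+q.min()*e).round(4),(m+q.max()*e).round(4))
E
```

```text
top 84 [324.1 183.9] [0.6363 0.0668] ang 57.0 ends [0.621  0.0433] [0.6488 0.0861]
top 80 [362.2 188.8] [ 0.6231 -0.0398] ang -168.9 ends [ 0.6492 -0.0347] [ 0.5997 -0.0444]
top 83 [367.3 228.1] [ 0.5119 -0.0544] ang -177.4 ends [ 0.5347 -0.0534] [ 0.4867 -0.0556]
top 90 [333.1 242.7] [0.47   0.0401] ang 154.1 ends [0.4939 0.0284] [0.449  0.0502]
side 78 [399.3 246.4] [0.6319 0.0533] ang 59.7 ends [0.6165 0.0269] [0.6493 0.0829]
side 121 [334.  256.3] [0.4685 0.0293] ang 141.5 ends [0.4884 0.0134] [0.4483 0.0453]
side 133 [408.2 269.8] [ 0.6203 -0.0504] ang -166.6 ends [ 0.6501 -0.0433] [ 0.5955 -0.0563]
side 138 [360.6 277.6] [ 0.51   -0.0653] ang -166.1 ends [ 0.5362 -0.0589] [ 0.4842 -0.0717]
```

View pics/tc.png

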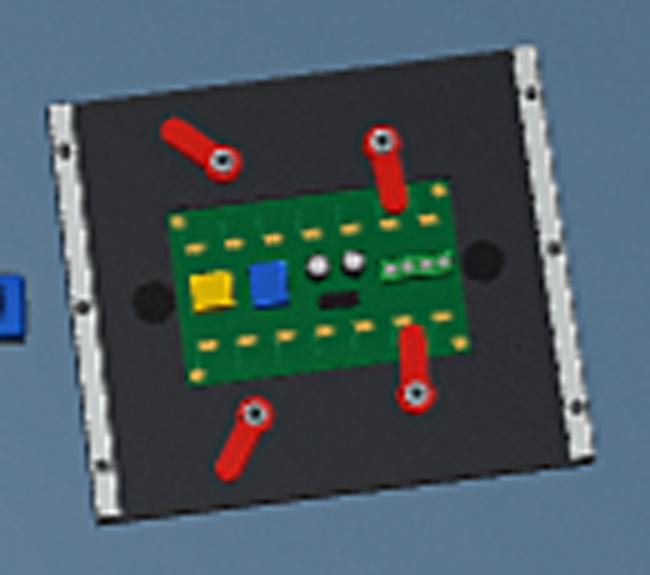

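View pics/sc.png

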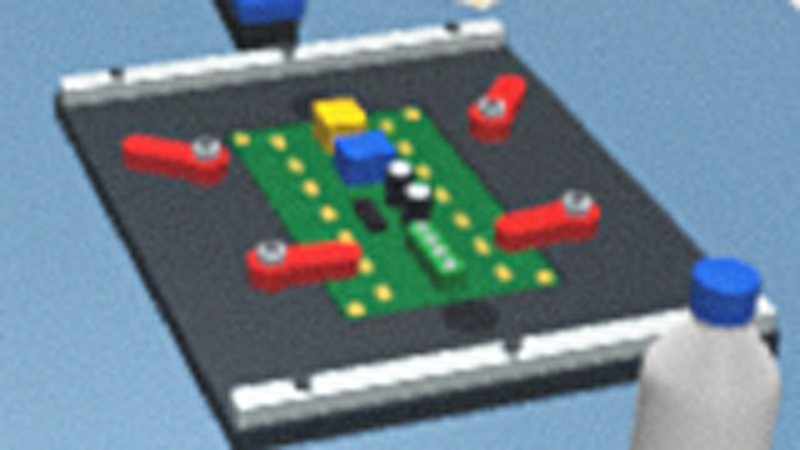

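```bash
cat > fit.py <<'E'
from h import *
from scipy.optimize import least_squares
ts=np.array([[223,160],[381,141],[416,393],[255,413]]) ; tc=np.array([[48,104],[537,45],[594,461],[97,522]])
ss=np.array([[491,107],[578,204],[271,250],[206,148]])
T=(ts+.5)/5-.5+[285,155]; C=(tc+.5)/5-.5+[285,155]; S=(ss+.5)/5-.5+[300,225]
L=np.array([[.072,.045],[.072,-.045],[-.072,-.045],[-.072,.045]]); K=np.array([[.12,.138],[.12,-.138],[-.12,-.138],[-.12,.138]])
def w(p,l,z): 
    c,s=np.cos(p[2]),np.sin(p[2]); return np.c_[l@np.array([[c,s],[-s,c]])+p[:2],np.full(len(l),z)]
def f(p,full=False):
    r=[proj("top",w(p,L,.0305)+np.r_[p[3:5],0])-T,.5*(proj("top",w(p,K,.024)+np.r_[p[3:5],0])-C),proj("side",w(p,L,.0305)+np.r_[p[5:7],0])-S]
    if full: return r
    return np.r_[np.concatenate(r).ravel(), p[3:]/.002]
if __name__=="__main__":
    s=least_squares(f,[.56,.01,.12,0,0,0,0]); p=s.x
    print(p.round(4),np.degrees(p[2])); [print(x.round(2).tolist()) for x in f(p,1)]
    np.save("p.npy",p)
    print(w(p,L,0)[:,:2].round(4))
    import itertools
    for n,b,o in(("top",(285,155,415,270),p[3:5]),("side",(300,225,460,315),p[5:7])):
        im=cv2.imread(f"pics/{n}0.png")[:,:,::-1].copy()
        for a,c,q in blobs(n,im,b):
            m=unproj(n,c,.0235)[0,:2]-o; P=w(p,L,0)[:,:2]; i=np.argmin(np.hypot(*(P-m).T)); d=m-P[i]
            print(n,i,"world ang",np.degrees(np.arctan2(d[1],d[0])).round(1),"r",np.hypot(*d).round(4))
E
python3 fit.py
```

```text
[ 5.616e-01 -3.500e-03  1.330e-01  1.000e-04  1.500e-03 -1.000e-04
 -1.500e-03] 7.619815840424012
[[0.11, 0.13], [0.48, 0.06], [0.26, 0.14], [0.07, 0.08]]
[[0.14, -0.31], [-0.16, -0.29], [0.12, -0.05], [0.15, -0.1]]
[[0.21, -0.53], [-0.15, -0.64], [-0.04, -0.07], [-0.09, -0.4]]
[[ 0.627   0.0507]
 [ 0.6389 -0.0385]
 [ 0.4962 -0.0576]
 [ 0.4843  0.0316]]
top 0 world ang 56.6 r 0.0176
top 1 world ang -169.3 r 0.0156
top 2 world ang 5.6 r 0.016
top 3 world ang 153.6 r 0.0157
side 0 world ang 49.7 r 0.0094
side 3 world ang 171.0 r 0.0153
side 1 world ang -156.9 r 0.019
side 2 world ang -13.0 r 0.015
```

```bash
cat > plan.py <<'E'
from h import *
import json
p=np.load("p.npy"); 
def rows(poses,dec=4):
    """poses: list of (x,y,ztip,yawdeg) world -> offset/roll rows from the present pose"""
    o=bot.get_obs(); e=np.array(o["ee_pos"]); psi=o["orientation"][2]
    R=np.array([[np.cos(psi),np.sin(psi),0],[np.sin(psi),-np.cos(psi),0],[0,0,-1]])
    off=[];rl=[]
    for x,y,z,a in poses:
        off.append((R.T@(np.array([x,y,z+bot.nose_length])-e)).round(dec).tolist())
        rl.append(round(float(-(np.radians(a)-psi)),3))
    print("t",round(o["time_s"],2),"ee",e.round(4),"yaw",np.degrees(psi).round(1),"F",np.round(o["wrist_force"],1),"q6",round(o["joint_positions"][5],2))
    print(json.dumps(off)); print(json.dumps(rl))
def beside(piv,th,side,gap,r=.027,h=.0145):
    """finger centre beside an arm at angle th (deg); side -1: clockwise side, +1: ccw side"""
    t=np.radians(th); n=np.radians(th+90*side)
    return piv+r*np.array([np.cos(t),np.sin(t)])+(.007+h+gap)*np.array([np.cos(n),np.sin(n)])
F=np.array([.627,.0507]); N=np.array([.4843,.0316])
E
python3 - <<'E'
from plan import *
x,y=beside(F,56.6,-1,.006); print(x,y)
rows([(x,y,.2,56.6),(x,y,.06,56.6),(x,y,.0185,56.6)])
E
```

```text
0.6648212962220386 0.05810267195577461
t 0.1 ee [ 0.21   -0.5081  0.404 ] yaw 22.4 F [ 0.4  0.5 -1.1] q6 -0.2
[[0.6366, -0.3497, 0.0306], [0.6366, -0.3497, 0.1706], [0.6366, -0.3497, 0.2121]]
[-0.596, -0.596, -0.596]
```

Call:
{"name": "step_arm", "arguments": {"jaw": [-1, -1, -1, -1, -1, -1, -1, -1, -1, -1, -1, -1, -1, -1, -1, -1, -1, -1, -1, -1], "offset": [[0.04, -0.02, 0], [0.08, -0.04, 0], [0.12, -0.06, 0], [0.16, -0.09, 0], [0.2, -0.11, 0], [0.24, -0.13, 0], [0.28, -0.15, 0], [0.32, -0.175, 0], [0.36, -0.2, 0], [0.4, -0.22, 0], [0.44, -0.24, 0], [0.48, -0.265, 0], [0.52, -0.285, 0], [0.56, -0.31, 0.01], [0.6, -0.33, 0.02], [0.625, -0.345, 0.03], [0.637, -0.35, 0.03], [0.637, -0.35, 0.06], [0.637, -0.35, 0.1], [0.637, -0.35, 0.1]], "roll": [0, -0.05, -0.1, -0.15, -0.2, -0.25, -0.3, -0.35, -0.4, -0.45, -0.5, -0.55, -0.596, -0.596, -0.596, -0.596, -0.596, -0.596, -0.596, -0.596]}}

```text
time_s: 2.1
ee_pos: [0.6629, 0.0579, 0.2988]
orientation: [-3.131, 0.006, 0.987]
wrist_force: [-0.7, 0.5, -0.4]
gripper_width: -0.0001
gripper_force: 0.0
```

Run:
```python
from plan import *
x,y=beside(F,56.6,-1,.006)
rows([(x,y,.06,56.6),(x,y,.0185,56.6)])
print(bot.get_obs()["gripper_width"],bot.get_obs()["joint_positions"])
s=imaging.capture("side")[:,:,::-1]
cv2.imwrite("pics/s1.png",cv2.resize(s[110:320,260:480],None,fx=2.7,fy=2.7,interpolation=cv2.INTER_CUBIC))
```

```text
t 2.1 ee [0.6629 0.0579 0.2988] yaw 56.6 F [-0.7  0.5 -0.4] q6 0.5
[[0.0012, 0.0015, 0.0654], [0.0012, 0.0015, 0.1069]]
[-0.0, -0.0]
-0.00012317942881185447 [-7.99814007e-02  5.44977541e-01  1.36655882e+00 -4.10913607e-04
  1.24194556e+00  5.03528339e-01]
```

View pics/s1.png

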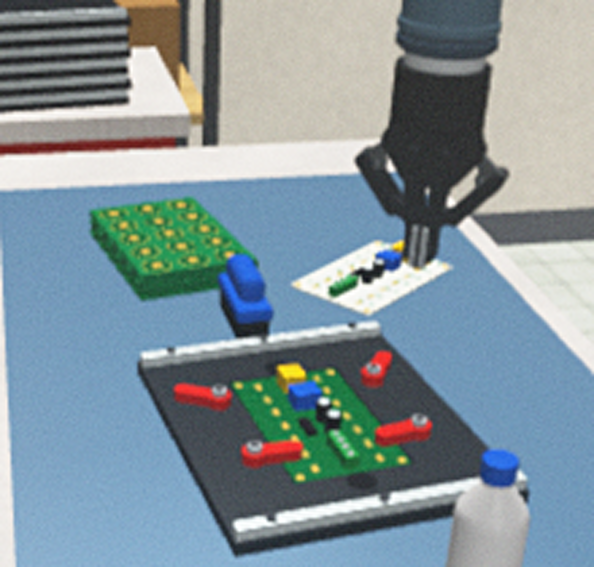

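Call:
{"name": "step_arm", "arguments": {"jaw": [-1, -1, -1, -1, -1], "offset": [[0, 0, 0.02], [0, 0, 0.04], [0, 0, 0.06], [0, 0, 0.06], [0, 0, 0.06]], "roll": [0, 0, 0, 0, 0]}}

```text
time_s: 2.65
ee_pos: [0.6658, 0.0578, 0.2469]
orientation: [3.14, -0.001, 0.987]
wrist_force: [0.7, 0.4, -0.3]
gripper_width: 0.0001
gripper_force: 0.0
```

Run:
```python
from plan import *
x,y=beside(F,56.6,-1,.006)
rows([(x,y,.06,56.6),(x,y,.0185,56.6)]); print(bot.get_obs()["orientation"])
```

```text
t 2.65 ee [0.6658 0.0578 0.2469] yaw 56.6 F [ 0.7  0.4 -0.3] q6 0.5
[[-0.0003, -0.001, 0.0135], [-0.0003, -0.001, 0.055]]
[-0.001, -0.001]
[ 3.13956723e+00 -1.00651771e-03  9.87212600e-01]
```

Call:
{"name": "step_arm", "arguments": {"jaw": [-1, -1, -1, -1, -1, -1], "offset": [[0, 0, 0.02], [0, 0, 0.035], [0, 0, 0.045], [0, 0, 0.05], [0, 0, 0.05], [0, 0, 0.05]], "roll": [0, 0, 0, 0, 0, 0]}}

```text
time_s: 3.25
ee_pos: [0.6654, 0.0584, 0.1952]
orientation: [3.141, -0.0, 0.988]
wrist_force: [0.2, -0.0, 0.5]
gripper_width: 0.0
gripper_force: 0.0
```

Run:
```python
from plan import *
bot.get_obs(); 
top=imaging.capture("top");top=imaging.capture("top")
cv2.imwrite("pics/t2.png",top[:,:,::-1])
pa=[beside(F,56.6+d,-1,.006*max(0,1-d/10)).tolist()+[.0185,56.6+d] for d in np.arange(0,101,5)]
rows(pa[1:])
for a,c,q in blobs("top",top,(285,155,415,270)): print(a,c.round(1))
```

```text
t 3.35 ee [0.6655 0.0584 0.1954] yaw 56.6 F [-0.2  0.8  0.9] q6 0.5
[[0.0014, -0.0058, 0.0035], [0.0027, -0.0114, 0.0035], [0.004, -0.0141, 0.0035], [0.0051, -0.0169, 0.0035], [0.0059, -0.0198, 0.0035], [0.0065, -0.0228, 0.0035], [0.0068, -0.0258, 0.0035], [0.0069, -0.0288, 0.0035], [0.0067, -0.0318, 0.0035], [0.0062, -0.0347, 0.0035], [0.0055, -0.0377, 0.0035], [0.0045, -0.0405, 0.0035], [0.0033, -0.0433, 0.0035], [0.0018, -0.0459, 0.0035], [0.0001, -0.0484, 0.0035], [-0.0018, -0.0507, 0.0035], [-0.0038, -0.0529, 0.0035], [-0.0061, -0.0549, 0.0035], [-0.0086, -0.0566, 0.0035], [-0.0111, -0.0582, 0.0035]]
[-0.087, -0.175, -0.262, -0.349, -0.436, -0.524, -0.611, -0.698, -0.785, -0.873, -0.96, -1.047, -1.134, -1.222, -1.309, -1.396, -1.484, -1.571, -1.658, -1.745]
80 [362.2 188.8]
83 [367.3 228.1]
```

Call:
{"name": "step_arm", "arguments": {"jaw": [-1, -1, -1, -1, -1, -1, -1, -1, -1, -1, -1, -1], "offset": [[0, 0, 0.003], [0.0014, -0.0058, 0.003], [0.0027, -0.0114, 0.003], [0.004, -0.0141, 0.003], [0.005, -0.017, 0.003], [0.006, -0.02, 0.003], [0.0065, -0.023, 0.003], [0.007, -0.026, 0.003], [0.007, -0.029, 0.003], [0.0065, -0.032, 0.003], [0.006, -0.035, 0.003], [0.006, -0.035, 0.003]], "roll": [0, -0.087, -0.175, -0.262, -0.349, -0.436, -0.524, -0.611, -0.698, -0.785, -0.873, -0.873]}}

```text
time_s: 4.55
ee_pos: [0.6396, 0.0828, 0.1925]
orientation: [3.14, 0.001, 1.862]
wrist_force: [0.8, 0.2, 1.8]
gripper_width: -0.0001
gripper_force: 1.1
```

Run:
```python
from plan import *
s=imaging.capture("side")
cv2.imwrite("pics/s2.png",cv2.resize(s[180:320,300:460,::-1],None,fx=4,fy=4,interpolation=cv2.INTER_CUBIC))
pa=[beside(F,56.6+d,-1,0).tolist()+[.0187,56.6+d] for d in np.arange(50,132,5)]
rows(pa)
```

```text
t 4.6 ee [0.6396 0.0827 0.1925] yaw 106.5 F [0.7 0.2 2.9] q6 -0.33
[[-0.0001, 0.0002, 0.0004], [0.0017, -0.0022, 0.0004], [0.0032, -0.0048, 0.0004], [0.0045, -0.0075, 0.0004], [0.0056, -0.0103, 0.0004], [0.0064, -0.0132, 0.0004], [0.007, -0.0162, 0.0004], [0.0073, -0.0192, 0.0004], [0.0074, -0.0222, 0.0004], [0.0072, -0.0252, 0.0004], [0.0067, -0.0281, 0.0004], [0.006, -0.0311, 0.0004], [0.005, -0.0339, 0.0004], [0.0038, -0.0367, 0.0004], [0.0023, -0.0393, 0.0004], [0.0006, -0.0418, 0.0004], [-0.0013, -0.0441, 0.0004]]
[-0.002, -0.089, -0.176, -0.263, -0.351, -0.438, -0.525, -0.612, -0.7, -0.787, -0.874, -0.961, -1.049, -1.136, -1.223, -1.311, -1.398]
```

View pics/s2.png

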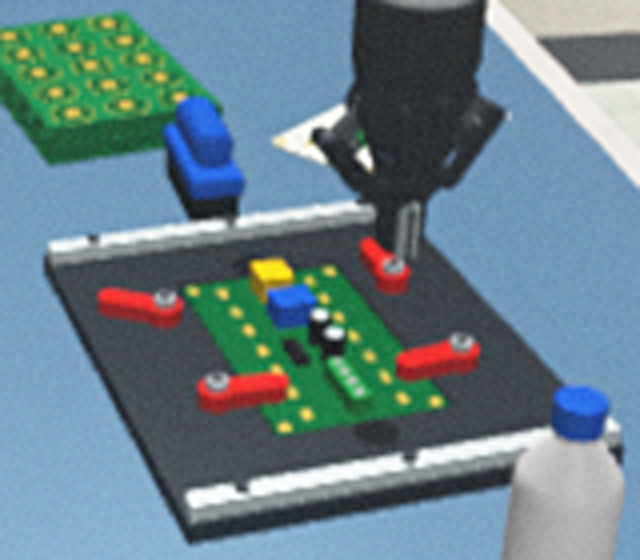

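Call:
{"name": "step_arm", "arguments": {"jaw": [-1, -1, -1, -1, -1, -1, -1, -1, -1, -1, -1, -1, -1, -1, -1, -1, -1], "offset": [[0.0017, -0.0022, 0], [0.0032, -0.0048, 0], [0.0045, -0.0075, 0], [0.0056, -0.0103, 0], [0.0064, -0.0132, 0], [0.007, -0.0162, 0], [0.0073, -0.0192, 0], [0.0074, -0.0222, 0], [0.0072, -0.0252, 0], [0.0067, -0.0281, 0], [0.006, -0.0311, 0], [0.005, -0.034, 0], [0.0038, -0.0367, 0], [0.0023, -0.0393, 0], [0.0015, -0.0406, 0], [0.0015, -0.0406, 0], [0.0015, -0.0406, 0]], "roll": [-0.089, -0.176, -0.263, -0.351, -0.438, -0.525, -0.612, -0.7, -0.787, -0.874, -0.961, -1.049, -1.136, -1.223, -1.267, -1.267, -1.267]}}

```text
time_s: 6.3
ee_pos: [0.6005, 0.0724, 0.1924]
orientation: [-3.141, 0.002, 3.125]
wrist_force: [2.8, 0.3, 4.6]
gripper_width: 0.0003
gripper_force: 2.1
```

Run:
```python
from plan import *
o=bot.get_obs()
s=imaging.capture("side")
cv2.imwrite("pics/s3.png",cv2.resize(s[200:310,300:460,::-1],None,fx=5,fy=5,interpolation=cv2.INTER_CUBIC))
rows([beside(F,th,-1,0).tolist()+[.0187,th] for th in(179,183,187.6)])
for a,c,q in blobs("side",s,(300,225,460,315)): print(a,c.round(1))
```

```text
t 6.35 ee [0.6005 0.0724 0.1924] yaw 179.1 F [ 2.9 -0.5  4.5] q6 -1.62
[[0.0002, 0.0003, 0.0003], [0.0016, -0.0017, 0.0003], [0.0031, -0.004, 0.0003]]
[0.001, -0.068, -0.149]
111 [391.2 249.1]
123 [334.1 256.3]
136 [408.2 269.8]
138 [360.6 277.7]
```

View pics/s3.png

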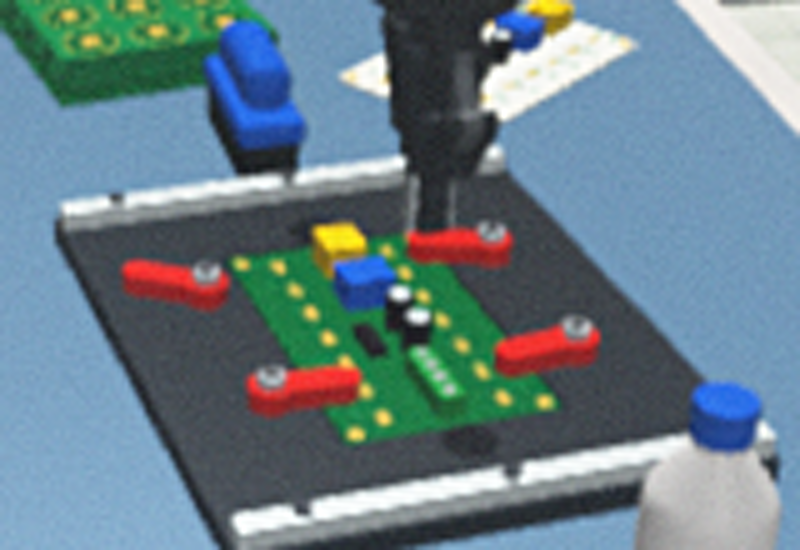

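```bash
cat > ang.py <<'E'
from h import *
from fit import w,L
p=np.load("p.npy"); PIV=w(p,L,0)[:,:2]
OFF={"top":p[3:5],"side":p[5:7]}; BOX={"top":(285,155,415,270),"side":(300,225,460,315)}
def sil(n,piv,th,k=8):
    a=np.radians(th); c,s=np.cos(a),np.sin(a); R=np.array([[c,s],[-s,c]])
    t=np.radians(np.arange(0,360,15)); hub=.010*np.c_[np.cos(t),np.sin(t)]; bar=np.array([[0,.007],[0,-.007],[.037,-.007],[.040,-.004],[.040,.004],[.037,.007]])
    out=np.zeros((480*1,640),np.float32); u0,v0,u1,v1=BOX[n]; big=np.zeros(((v1-v0)*k,(u1-u0)*k),np.uint8)
    for sh in(hub,bar):
        q=sh@R+piv+OFF[n]; P=np.r_[np.c_[q,np.full(len(q),.0155)],np.c_[q,np.full(len(q),.0255)]]
        uv=(proj(n,P)+.5-[u0,v0])*k; cv2.fillConvexPoly(big,cv2.convexHull(uv.astype(np.float32)).astype(np.int32),1)
    return cv2.resize(big.astype(np.float32),(u1-u0,v1-v0),interpolation=cv2.INTER_AREA)
def angle(n,im,i,lo,hi):
    u0,v0,u1,v1=BOX[n]; m=cv2.morphologyEx(red(im),cv2.MORPH_CLOSE,np.ones((3,3)))[v0:v1,u0:u1].astype(np.float32)
    best=[]
    for th in np.arange(lo,hi,.5):
        g=sil(n,PIV[i],th); near=cv2.dilate(g,np.ones((9,9)))>0
        best.append((np.abs(g-m)[near].sum()-2*0+0*g.sum() - (g*m).sum(),th))
    best.sort(); return best[0][1], round(float(np.mean([b[1] for b in best[:5]])),1)
E
python3 - <<'E'
from ang import *
print(np.degrees(p[2]))
for n,f in(("top","pics/top0.png"),("side","pics/side0.png")):
    im=cv2.imread(f)[:,:,::-1].copy()
    print(n,[angle(n,im,i,a-25,a+25) for i,a in enumerate((57,187,7,154))])
s=imaging.capture("side"); print([angle("side",s,i,a-25,a+25) for i,a in enumerate((180,187,7,154))])
E
```

```text
7.619815840424012
top [(np.float64(55.5), 55.5), (np.float64(191.0), 191.5), (np.float64(4.5), 4.5), (np.float64(153.5), 154.0)]
side [(np.float64(57.5), 57.5), (np.float64(189.0), 189.0), (np.float64(7.0), 6.9), (np.float64(150.5), 150.5)]
[(np.float64(168.0), 167.0), (np.float64(189.0), 189.0), (np.float64(8.0), 7.5), (np.float64(148.5), 149.5)]
```

Run:
```python
from plan import *
rows([beside(F,th,-1,0,h=h).tolist()+[.0187,th] for th,h in((179,.0125),(180,.0105),(182,.009),(184,.009),(186,.009),(187.6,.009))])
```

```text
t 6.4 ee [0.6005 0.0724 0.1923] yaw 179.1 F [2.9 1.  4.7] q6 -1.62
[[0.0001, -0.0018, 0.0002], [0.0005, -0.0043, 0.0002], [0.001, -0.0067, 0.0002], [0.0015, -0.0077, 0.0002], [0.0019, -0.0087, 0.0002], [0.0023, -0.0095, 0.0002]]
[0.002, -0.015, -0.05, -0.085, -0.12, -0.148]
```

Call:
{"name": "step_arm", "arguments": {"jaw": [-1, -1, -1, -1, -1, -1, -1, -1], "offset": [[0, -0.002, 0], [0.0005, -0.0043, 0], [0.001, -0.0067, 0], [0.0015, -0.0077, 0], [0.002, -0.0087, 0], [0.0023, -0.0095, 0], [0.0023, -0.0095, 0], [0.0023, -0.0095, 0]], "roll": [0, -0.015, -0.05, -0.085, -0.12, -0.148, -0.148, -0.148]}}

```text
time_s: 7.2
ee_pos: [0.5975, 0.0633, 0.1923]
orientation: [3.141, 0.0, -3.008]
wrist_force: [0.9, 1.5, 6.9]
gripper_width: -0.0002
gripper_force: 4.1
```

Run:
```python
from ang import *
s=imaging.capture("side"); print([angle("side",s,i,a-25,a+25) for i,a in enumerate((180,187,7,154))])
t=imaging.capture("top"); print([len(q) for a,c,q in blobs("top",t,BOX["top"])])
from plan import *
rows([beside(F,187.6,-1,0,h=.009).tolist()+[.0187,187.6]])
```

```text
[(np.float64(184.0), 184.6), (np.float64(189.0), 189.0), (np.float64(7.0), 6.9), (np.float64(150.0), 149.5)]
[81, 83]
t 7.3 ee [0.5975 0.0633 0.1923] yaw -172.4 F [1.1 0.8 6.4] q6 -1.78
[[-0.0006, -0.0004, 0.0002]]
[-6.282]
```

Call:
{"name": "step_arm", "arguments": {"jaw": [-1, -1, -1], "offset": [[0, 0, -0.001], [0, 0, -0.002], [0, 0, -0.002]], "roll": [0, 0, 0]}}

```text
time_s: 7.6
ee_pos: [0.5966, 0.0632, 0.193]
orientation: [3.141, -0.003, -3.008]
wrist_force: [-0.8, 0.8, 0.2]
gripper_width: -0.0001
gripper_force: 0.6
```

Call:
{"name": "step_arm", "arguments": {"jaw": [-1, -1, -1], "offset": [[0, 0, -0.001], [0, 0, -0.001], [0, 0, -0.001]], "roll": [0, 0, 0]}}

```text
time_s: 7.9
ee_pos: [0.597, 0.0632, 0.1943]
orientation: [3.141, -0.002, -3.007]
wrist_force: [-1.2, 1.5, -1.0]
gripper_width: 0.0001
gripper_force: 0.9
```

Run:
```python
from ang import *
s=imaging.capture("side"); print([angle("side",s,i,a-25,a+25) for i,a in enumerate((180,187,7,154))])
from plan import *
print(bot.get_obs()["orientation"])
rows([beside(F,187.6,-1,0,h=.009).tolist()+[.0187,187.6]])
cv2.imwrite("pics/s4.png",cv2.resize(s[215:290,350:450,::-1],None,fx=7,fy=7,interpolation=cv2.INTER_CUBIC))
```

```text
[(np.float64(182.5), 183.0), (np.float64(190.0), 189.6), (np.float64(7.0), 6.6), (np.float64(150.5), 150.5)]
[ 3.14110263e+00 -1.39862687e-03 -3.00745224e+00]
t 7.95 ee [0.597  0.0632 0.1943] yaw -172.3 F [-1.9  1.8 -0.9] q6 -1.79
[[-0.0011, -0.0003, 0.0022]]
[-6.282]
```

View pics/s4.png

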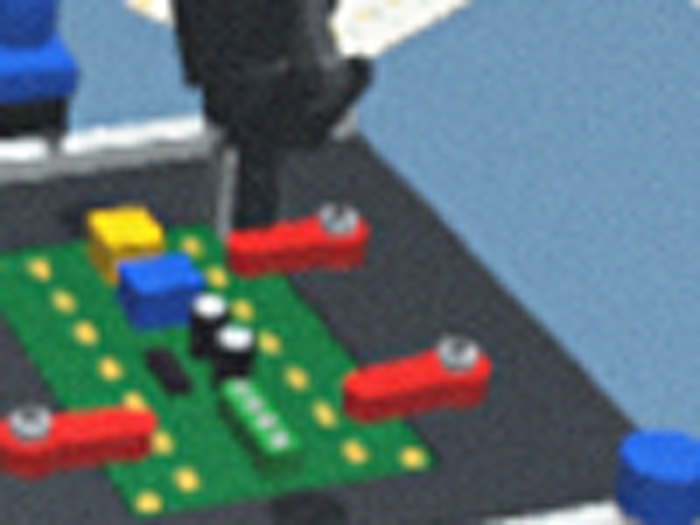

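Call:
{"name": "step_arm", "arguments": {"jaw": [-1, -1, -1, -1], "offset": [[0, -0.001, 0], [0, -0.0018, 0], [0, -0.0018, 0], [0, -0.0018, 0]], "roll": [0, 0, 0, 0]}}

```text
time_s: 8.35
ee_pos: [0.5974, 0.0614, 0.1945]
orientation: [3.141, -0.001, -3.007]
wrist_force: [-3.1, 3.5, -0.4]
gripper_width: 0.0001
gripper_force: 1.9
```

Run:
```python
from ang import *
s=imaging.capture("side"); print([angle("side",s,i,a-25,a+25) for i,a in enumerate((180,187,7,154))])
from plan import *
A=beside(F,187.6,-1,.012,h=.009); B=beside(N,153.5,1,.008,h=.009)
rows([(*A,.022,187.6),(*A,.08,187.6),(*B,.08,153.5),(*B,.021,153.5)])
```

```text
[(np.float64(187.5), 187.5), (np.float64(189.0), 189.0), (np.float64(7.0), 7.5), (np.float64(150.0), 149.5)]
t 8.4 ee [0.5974 0.0614 0.1946] yaw -172.3 F [-3.2  3.1 -0.7] q6 -1.79
[[-0.0009, 0.0135, -0.0008], [-0.0009, 0.0135, -0.0588], [0.1519, -0.0191, -0.0588], [0.1519, -0.0191, 0.0002]]
[-6.282, -6.282, -5.686, -5.686]
```

Call:
{"name": "step_arm", "arguments": {"jaw": [-1, -1, -1, -1, -1, -1, -1, -1, -1, -1, -1, -1, -1, -1, -1, -1], "offset": [[0, 0.005, 0], [0, 0.0135, 0], [0, 0.0135, -0.02], [0, 0.0135, -0.05], [0, 0.0135, -0.06], [0.02, 0.009, -0.06], [0.05, 0.003, -0.06], [0.08, -0.004, -0.06], [0.11, -0.01, -0.06], [0.135, -0.016, -0.06], [0.148, -0.019, -0.06], [0.152, -0.019, -0.06], [0.152, -0.019, -0.06], [0.152, -0.019, -0.04], [0.152, -0.019, -0.02], [0.152, -0.019, -0.02]], "roll": [0, 0, 0, 0, 0.05, 0.12, 0.2, 0.29, 0.38, 0.47, 0.55, 0.597, 0.597, 0.597, 0.597, 0.597]}}

```text
time_s: 10.0
ee_pos: [0.4493, 0.0224, 0.2132]
orientation: [-3.141, -0.003, 2.68]
wrist_force: [-0.6, 0.2, 0.1]
gripper_width: -0.0003
gripper_force: 0.0
```

Run:
```python
from ang import *
s=imaging.capture("side"); print([angle("side",s,i,a-25,a+25) for i,a in enumerate((187,187,7,154))])
t=imaging.capture("top"); print([len(q) for a,c,q in blobs("top",t,BOX["top"])],[angle("top",t,i,a-25,a+25) for i,a in enumerate((187,187,7,154))])
from plan import *
B=beside(N,153.5,1,.008,h=.009)
rows([(*B,.03,153.5),(*B,.0205,153.5)])
```

```text
[(np.float64(188.5), 188.5), (np.float64(190.0), 189.6), (np.float64(7.0), 7.0), (np.float64(150.5), 150.5)]
[80, 82] [(np.float64(189.0), 189.0), (np.float64(191.0), 191.5), (np.float64(-17.5), -16.8), (np.float64(175.0), 174.9)]
t 10.1 ee [0.4501 0.0222 0.2149] yaw 153.5 F [-0.3 -0.6 -0.4] q6 -1.31
[[0.0006, -0.0003, 0.0115], [0.0006, -0.0003, 0.021]]
[0.001, 0.001]
```

Call:
{"name": "step_arm", "arguments": {"jaw": [-1, -1, -1, -1], "offset": [[0.0005, 0, 0.01], [0.0005, 0, 0.0185], [0.0005, 0, 0.02], [0.0005, 0, 0.02]], "roll": [0, 0, 0, 0]}}

```text
time_s: 10.5
ee_pos: [0.449, 0.0223, 0.1944]
orientation: [-3.141, -0.001, 2.679]
wrist_force: [0.8, 0.1, -0.2]
gripper_width: 0.0001
gripper_force: 0.0
```

Run:
```python
from plan import *
rows([beside(N,153.5-d,1,.008*max(0,1-d/10),h=.009).tolist()+[.021,153.5-d] for d in np.arange(5,101,5)])
```

```text
t 10.5 ee [0.449  0.0223 0.1944] yaw 153.5 F [ 0.8  0.1 -0.2] q6 -1.31
[[0.0012, 0.0065, -0.0], [0.0019, 0.013, -0.0], [0.0028, 0.0156, -0.0], [0.0034, 0.0182, -0.0], [0.0038, 0.021, -0.0], [0.004, 0.0237, -0.0], [0.0039, 0.0264, -0.0], [0.0035, 0.0291, -0.0], [0.003, 0.0318, -0.0], [0.0022, 0.0344, -0.0], [0.0012, 0.037, -0.0], [-0.0001, 0.0394, -0.0], [-0.0015, 0.0417, -0.0], [-0.0032, 0.0439, -0.0], [-0.005, 0.046, -0.0], [-0.007, 0.0479, -0.0], [-0.0091, 0.0495, -0.0], [-0.0114, 0.051, -0.0], [-0.0138, 0.0523, -0.0], [-0.0164, 0.0534, -0.0]]
[0.087, 0.174, 0.262, 0.349, 0.436, 0.523, 0.611, 0.698, 0.785, 0.872, 0.96, 1.047, 1.134, 1.222, 1.309, 1.396, 1.483, 1.571, 1.658, 1.745]
```

Call:
{"name": "step_arm", "arguments": {"jaw": [-1, -1, -1, -1, -1, -1, -1, -1, -1, -1, -1, -1, -1, -1, -1, -1, -1, -1, -1, -1], "offset": [[0.0006, 0.0033, 0], [0.0012, 0.0065, 0], [0.0016, 0.0098, 0], [0.002, 0.013, 0], [0.0028, 0.0156, 0], [0.0034, 0.0182, 0], [0.0038, 0.021, 0], [0.004, 0.0237, 0], [0.0039, 0.0264, 0], [0.0035, 0.029, 0], [0.003, 0.0318, 0], [0.0022, 0.0344, 0], [0.0012, 0.037, 0], [0, 0.0394, 0], [-0.0015, 0.0417, 0], [-0.0032, 0.044, 0], [-0.005, 0.046, 0], [-0.007, 0.048, 0], [-0.009, 0.0495, 0], [-0.009, 0.0495, 0]], "roll": [0.044, 0.087, 0.13, 0.174, 0.262, 0.349, 0.436, 0.523, 0.611, 0.698, 0.785, 0.872, 0.96, 1.047, 1.134, 1.222, 1.309, 1.396, 1.483, 1.483]}}

```text
time_s: 12.5
ee_pos: [0.479, 0.0629, 0.1946]
orientation: [-3.14, -0.0, 1.195]
wrist_force: [-0.6, 1.9, -0.0]
gripper_width: -0.0002
gripper_force: 1.0
```

Run:
```python
from ang import *
s=imaging.capture("side"); print([angle("side",s,i,a-25,a+25) for i,a in enumerate((187,187,7,69))])
from plan import *
rows([beside(N,th,1,0,h=.009).tolist()+[.021,th] for th in list(range(68,10,-5))+[11,9,7.6]])
```

```text
[(np.float64(187.5), 187.5), (np.float64(189.0), 189.0), (np.float64(7.0), 6.9), (np.float64(74.0), 73.5)]
t 12.55 ee [0.479  0.0628 0.1946] yaw 68.6 F [-1.3  1.6 -0.5] q6 0.27
[[0.0, 0.0007, 0.0002], [0.0013, 0.0031, 0.0002], [0.0023, 0.0056, 0.0002], [0.0032, 0.0082, 0.0002], [0.0038, 0.0109, 0.0002], [0.0041, 0.0136, 0.0002], [0.0042, 0.0163, 0.0002], [0.0041, 0.0191, 0.0002], [0.0038, 0.0218, 0.0002], [0.0032, 0.0245, 0.0002], [0.0024, 0.0271, 0.0002], [0.0013, 0.0296, 0.0002], [0.0008, 0.0306, 0.0002], [0.0003, 0.0316, 0.0002], [-0.0001, 0.0322, 0.0002]]
[0.011, 0.098, 0.186, 0.273, 0.36, 0.447, 0.535, 0.622, 0.709, 0.796, 0.884, 0.971, 1.006, 1.041, 1.065]
```

Call:
{"name": "step_arm", "arguments": {"jaw": [-1, -1, -1, -1, -1, -1, -1, -1, -1, -1, -1, -1, -1, -1, -1, -1, -1], "offset": [[0.0013, 0.0031, 0], [0.0023, 0.0056, 0], [0.0032, 0.0082, 0], [0.0038, 0.011, 0], [0.0041, 0.0136, 0], [0.0042, 0.0163, 0], [0.0041, 0.019, 0], [0.0038, 0.0218, 0], [0.0032, 0.0245, 0], [0.0024, 0.027, 0], [0.0013, 0.0296, 0], [0.0008, 0.0306, 0], [0.0003, 0.0316, 0], [0, 0.0322, 0], [0, 0.0322, 0], [0, 0.0322, 0], [0, 0.0322, 0]], "roll": [0.098, 0.186, 0.273, 0.36, 0.447, 0.535, 0.622, 0.709, 0.796, 0.884, 0.971, 1.006, 1.041, 1.065, 1.065, 1.065, 1.065]}}

```text
time_s: 14.25
ee_pos: [0.5093, 0.0508, 0.1948]
orientation: [3.141, -0.0, 0.132]
wrist_force: [-1.2, 1.0, 0.1]
gripper_width: 0.0001
gripper_force: 0.6
```

Run:
```python
from ang import *
s=imaging.capture("side"); print([angle("side",s,i,a-25,a+25) for i,a in enumerate((187,187,7,12))])
from plan import *
rows([beside(N,7.6,1,0,h=.009).tolist()+[.021,7.6],beside(N,7.6,1,0.012,h=.009).tolist()+[.021,7.6]])
```

```text
[(np.float64(187.5), 187.1), (np.float64(189.0), 189.0), (np.float64(7.0), 6.9), (np.float64(12.0), 11.5)]
t 14.3 ee [0.5093 0.0508 0.1948] yaw 7.5 F [-0.6  1.5 -0.7] q6 1.32
[[-0.0003, -0.0003, 0.0004], [-0.0003, -0.0123, 0.0004]]
[-0.001, -0.001]
```

Side view says near arm at about 11.5°, target 7.6°: push about 2 mm more.

Call:
{"name": "step_arm", "arguments": {"jaw": [-1, -1, -1, -1], "offset": [[0, 0.001, 0], [0, 0.0018, 0], [0, 0.0018, 0], [0, 0.0018, 0]], "roll": [0, 0, 0, 0]}}

```text
time_s: 14.7
ee_pos: [0.5098, 0.0491, 0.1948]
orientation: [-3.141, -0.001, 0.131]
wrist_force: [1.0, 4.2, -1.0]
gripper_width: -0.0001
gripper_force: 2.0
```

Run:
```python
from ang import *
s=imaging.capture("side"); print([angle("side",s,i,a-25,a+25) for i,a in enumerate((187,187,7,10))])
```

```text
[(np.float64(187.5), 187.9), (np.float64(189.0), 189.0), (np.float64(5.5), 6.8), (np.float64(6.5), 6.4)]
```

Call:
{"name": "step_arm", "arguments": {"jaw": [-1, -1, -1, -1, -1, -1, -1, -1, -1, -1, -1, -1, -1, -1, -1, -1], "offset": [[0, -0.005, 0], [0, -0.013, 0], [0, -0.013, -0.03], [0, -0.013, -0.07], [0, -0.013, -0.12], [0, -0.013, -0.17], [-0.03, 0.02, -0.2], [-0.06, 0.06, -0.2], [-0.09, 0.1, -0.2], [-0.12, 0.14, -0.2], [-0.14, 0.18, -0.2], [-0.16, 0.22, -0.2], [-0.18, 0.26, -0.2], [-0.2, 0.3, -0.2], [-0.2, 0.34, -0.2], [-0.2, 0.34, -0.2]], "roll": [0, 0, 0, 0, 0, 0, 0, 0, 0, 0, 0, 0, 0, 0, 0, 0]}}

```text
time_s: 16.35
ee_pos: [0.3553, -0.3183, 0.3947]
orientation: [3.139, 0.0, 0.127]
wrist_force: [-0.4, 0.3, 0.1]
gripper_width: -0.0001
gripper_force: 0.0
```

Run:
```python
from ang import *
for n in("top","side"):
    for k in range(2):
        s=imaging.capture(n); print(n,[b[0] for b in blobs(n,s,BOX[n])],[angle(n,s,i,a-25,a+25) for i,a in enumerate((187,187,7,7))])
    if n=="top": cv2.imwrite("pics/t5.png",cv2.resize(s[155:270,285:415,::-1],None,fx=5,fy=5,interpolation=cv2.INTER_CUBIC))
```

```text
top [np.int32(81), np.int32(83), np.int32(83), np.int32(83)] [(np.float64(189.0), 189.0), (np.float64(191.0), 191.5), (np.float64(4.5), 4.5), (np.float64(4.0), 4.5)]
top [np.int32(81), np.int32(83), np.int32(83), np.int32(83)] [(np.float64(189.0), 189.0), (np.float64(191.0), 191.5), (np.float64(4.5), 4.5), (np.float64(4.0), 4.5)]
side [np.int32(111), np.int32(119), np.int32(134), np.int32(141)] [(np.float64(188.5), 188.5), (np.float64(189.0), 189.0), (np.float64(7.0), 6.6), (np.float64(4.5), 5.5)]
side [np.int32(110), np.int32(116), np.int32(133), np.int32(138)] [(np.float64(187.5), 187.5), (np.float64(189.0), 189.0), (np.float64(7.0), 7.5), (np.float64(4.5), 5.5)]
```

View pics/t5.png

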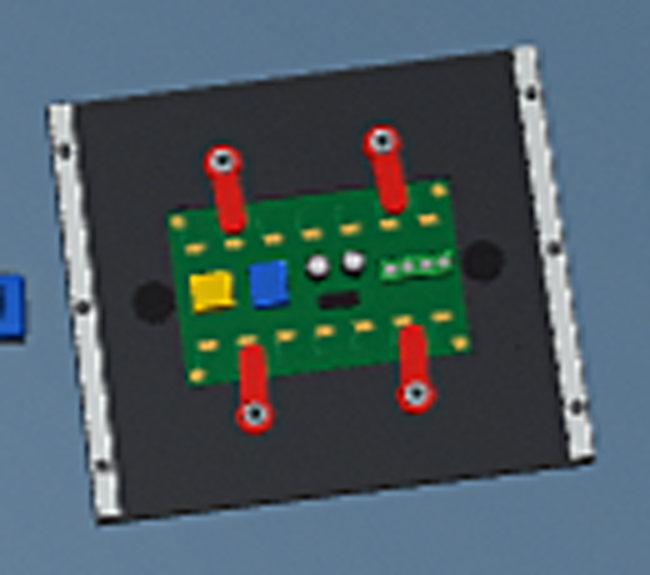

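The picture shows all four arms pointing in over the board. The moved arms (crop hubs at 223,160 and 255,413) are within about 1° and 3° of square, like the two that were already closed. The board, brush and pallet are where they were, and the robot is clear of everything.

```bash
python3 -c "
from rig import bot
print(bot.close_job())"
```

```text
the job is handed in; nothing more can be done
None
```

Both open arms are pushed round and all four now point in over the board, the moved ones about 1° (far) and 3° (near) off square; while I pushed the far arm the wrist showed up to 7 N upward, so the fingertip may briefly have touched the pallet or board, though the board shows no shift; job handed in at about 16.5 s.

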